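Load the stain carrier and hold it in its corner

TASK

Set the two stain bottles that stand out on the worktop (the black-capped one and the larger white-capped brown one) upright into the two empty outer cells of the blue bottle carrier, one in each, set down rather than dropped, leaving the red-capped bottle in the middle cell. Then slide the loaded carrier home (the white block on its front is its grip), its back flush against the aluminium fence and its end up against the orange stop block, so that I can fasten it there. Finish while still holding it: with one steady diagonal push keep it pressed firmly both back against the fence and down on the worktop, do not let go, and leave the other things alone.

Things in the scene. Friction and masses are not known exactly. Their poses are not given: they have to be found in the camera images.
- black_cap_center (a point): Centre (half-way up) of the brown stain bottle with black cap, to be loaded. Upright, body 40 dia up to 71 high, cap 27 dia above that, 85 high in all, about 50 g; stands on the worktop. z up.
- black_cap: The same bottle; origin at the centre of its underside, z up.
- white_cap_center (a point): Centre (half-way up) of the larger brown stain bottle with white cap, to be loaded. Upright, body 44 dia up to 76 high, cap 30 dia above that, 90 high in all, about 50 g; stands on the worktop. z up.
- white_cap: The same bottle; origin at the centre of its underside, z up.
- red_cap_center (a point): Centre of the white stain bottle with red cap, 34 dia x 70 high, loose in the carrier's middle cell from the start, where it stays.
- red_cap: The same bottle; origin at the centre of its underside, z up.
- carrier: Blue bottle carrier, 130 (its x) x 218 (its y), loose on the worktop, 0.28 to 0.45 kg empty. Origin: centre of its underside; x towards its back, y to its left, z up. Its back 68 is a row along y of three open cells, each 60 (x) x 67 (y) inside, walls 4 thick and 35 high, floor 4 thick; its front 62 is a flat step 10 high that carries the white upright grip block.
- carrier_grip (a point): In the carrier's grip block, 52 above the worktop, on the carrier's centre line, 38 ahead of (towards -x of) its origin; axes as the carrier's. The block is 40 long (x), 22 thick (y), its top 75 above the worktop; pinch it across its thickness from above, or push it.
- carrier_corner (a point): Lower back left corner of the carrier (at x +65, y +109 of its origin), axes as the carrier's. It comes home on dock_corner; at the start the carrier's back is about 80 to 140 from the fence, roughly parallel to it, and its end 10 to 60 short of the stop's face.
- cell_left (a point): Centre of the floor (4 above the worktop) of the carrier's left cell, 31 behind (+x) and 71.3 to the left (+y) of the carrier's origin; empty at the start.
- cell_middle (a point): The same for the middle cell, which holds the red-capped bottle.
- cell_right (a point): The same for the right cell, 71.3 to the right; empty at the start.
- dock: Fixed corner fixture on the worktop: an aluminium fence bar 45 high (two dark screws on top reach 60) with a flat face looking to -x of the fixture (towards the robot), and an orange stop block 45 high whose face looks to -y. Origin and axes as dock_corner.
- fence: The fixture's aluminium fence bar; origin and axes as dock_corner. A push of about 18 N back and 8 N down on the carrier is right, set up back first: friction with the worktop (coefficient 0.5 to 0.7) takes part of the backward push, which must still bear on the fence. Its own weight with bottles is 4 to 6 N. Bystanders stand between the fence and the wall.
- dock_corner (a point): The point at worktop height where the fence's face (plane x = 0) and the stop's face (plane y = 0) would meet. The fence runs from y = +25 to -245, and is 22 thick (+x); feet behind it reach x = +41. The stop block spans x = -52 to -2, y = 0 to 25. With the carrier home its corner lies here and its axes are parallel to these.
- rinse_bottle: Bystander, to be left alone: white bottle with a blue cap, 32 dia x 68 mm. Origin: centre of its underside.
There are look-alikes about, which are no part of the job. Leave any green, turquoise or yellow look-alike of the black_cap alone.

How it is judged:
By the outcome, as a careful person would: the job done as asked, in the order asked, and still so for the second after the job is handed in, while the arm keeps its last pose, push and grip.
It also fails if it takes over 69 s, if anything falls off the work surface, if the arm or the gripper's body presses on something with over 40 N, if the wrist force passes 120 N, or if a joint passes its speed limit or range.

ROBOT

A 6-joint arm with a two-finger parallel gripper is mounted at the origin on a cart in front of the work surface, level with it; the furniture and walls round the work are solid. World frame = base frame: x ahead of the robot, y to its left, z up, the work surface at z = 0. Lengths are in m, angles in rad, forces in N, time in s.
With the tool pointing down it reaches from about 0.4 to 0.825 m from the base axis. Payload 7 kg.
Tool frame: the origin (TCP) lies on the centre line of the jaws, within the pads' length; the fingertips stand arm.tip_reach ahead of it and the grasp point (between the pads) lies 5 mm behind it (arm.tip_reach is the distance from the TCP to the fingertips, in m); z points along the fingers, y is the line along which they close (so a half turn about z gives the same grasp; the last joint's range is limited). The gripper opens to 88 mm and grips with 3 to 60 N. Pads are 19 mm wide; open, the fingers measure 130 mm over their backs; the gripper's body (78 mm by 193 mm) begins 47 mm behind the grasp point.
Start: joints at [-0.959, 0.359, 0.012, 0, -1.224, -0.288], TCP at [0.215, -0.64, 0.215] pointing down, gripper open.
Joint ranges: [-3.07, 3.07], [-1.43, 2.12], [-1.02, 1.25], [-3.03, 1.67], [-3.05, -0], [-3.03, 3.03]. Speed limits (rad/s): [2.39, 2.39, 3.01, 3.14, 3.14, 3.14].

INTERFACE

Orientations are given as [roll, pitch, yaw] about the fixed x, y, z axes, in that order (R = Rz(yaw) Ry(pitch) Rx(roll)).
In Python, from station import status, optics, order, arm gives the robot as it stands. The module is installed in compiled form; this text tells all that it offers.
- The arm moves only by the shell command python3 -m jog 'ROWS' [FORCE]. ROWS is JSON, a list of rows, each a list of 3 entries, a list of its own where there are three numbers: the gripper command: -1 is shut, 1 is fully open, values between are in proportion, then the shift along the tool's x, y, z in mm, then the turn about the tool's z in rad. A call has 1 to 20 rows; each row is the pose to reach, as a shift and turn from the pose commanded when the call began, along the tool's axes at that moment; what a row does not reach only later rows make up. A row lasts 1/8 s, in which the tool goes at most 62.5 mm and 10.7 degrees, less where a joint would pass 70% of its speed; a pose out of reach is approached as far as the arm can. A call with a gripper value outside its range is refused whole. The fingers move at their own pace and stop on an object; FORCE is the grip in N (left out, the last holds). Time passes only in rows, so rows that repeat a pose let the fingers close. It gives the time, the measured TCP pose, the force, the opening and the grip force at its end, in the units of the state.
- status.get_state(): the state, without advancing time (a new reading comes with each control period).
- optics.grab_frame(name): name is "scene" or "top"; returns a dict with "color" (400x640x3 uint8, red, green, blue), "mtx" (3x3 intrinsics, pixels), "cam_to_world" (4x4, takes a point from camera to world coordinates). Camera axes: x right, y down, z forward; pixel columns grow to the right and rows downward; lengths in m; the calibration is good to about 2 mm. A picture is of the moment at which its call begins. There is no depth.
- order.job_done(): hands the job in; it is judged then, once.
The state is a dict: "t": time; "q": joint angles; "qd": joint speeds; "joint_efforts": joint torques, N m; "eef_pos": TCP position; "ee_rot": TCP orientation; "force": force on the tool from outside, world axes, zero at the start; "moment": the same for the moment, N m; "width": finger opening in m; "gripper_force": force on a finger pad.
Only numpy, scipy, OpenCV 4.12 (cv2) and the standard library are available. Lean on these libraries where they do the work, as an engineer would, in place of code of your own. Each camera call takes 0.05 s, during which the arm holds its last target. There are 200 camera calls.

## Working session

There is one attempt and no reset: what is moved stays moved. The work goes in short steps, Python scripts to look and compute and a shell command to move; the robot and the scene stay as the last step left them, time stands still between calls to the robot, and variables do not carry over. Pictures are saved under pics/ and viewed, at most 10 in all, crops included, and the job is handed in when it is done.

```bash
mkdir -p pics; cat > h.py <<'E'
import numpy as np, cv2
from station import status, optics, order, arm
def grab(n,fn):
    f=optics.grab_frame(n); cv2.imwrite('pics/'+fn+'.png',cv2.cvtColor(f['color'],cv2.COLOR_RGB2BGR)); np.savez('pics/'+fn+'.npz',K=f['mtx'],T=f['cam_to_world']); return f
def ray(fn,u,v):
    d=np.load('pics/'+fn+'.npz'); r=d['T'][:3,:3]@np.linalg.inv(d['K'])@[u,v,1]; return d['T'][:3,3],r/np.linalg.norm(r)
def onz(fn,u,v,z):
    o,r=ray(fn,u,v); return o+r*(z-o[2])/r[2]
def tri(obs):
    A=0;b=0
    for fn,u,v in obs:
        o,r=ray(fn,u,v);P=np.eye(3)-np.outer(r,r);A=A+P;b=b+P@o
    p=np.linalg.solve(A,b); return p
def proj(fn,p):
    d=np.load('pics/'+fn+'.npz'); c=np.linalg.inv(d['T'])@np.r_[p,1]; q=d['K']@c[:3]; return q[:2]/q[2]
E
python3 - <<'E'
from h import *
np.set_printoptions(precision=4,suppress=True)
for n in ('scene','top'):
    f=grab(n,n+'0'); print(f['mtx'],f['cam_to_world'])
s=status.get_state(); print(s, arm.tip_reach)
E
```

```text
[[364.3039   0.     320.1025]
 [  0.     364.3039 197.6178]
 [  0.       0.       1.    ]] [[ 0.5228 -0.4863  0.7002 -0.2888]
 [-0.8524 -0.2913  0.4341 -0.64  ]
 [-0.0072 -0.8238 -0.5668  0.7333]
 [ 0.      0.      0.      1.    ]]
[[409.233    0.     319.2677]
 [  0.     409.233  199.4748]
 [  0.       0.       1.    ]] [[-0.0231 -0.9878  0.1542  0.3312]
 [-0.9997  0.0234  0.0006 -0.1064]
 [-0.0042 -0.1542 -0.988   1.469 ]
 [ 0.      0.      0.      1.    ]]
{'t': 0.1, 'q': array([-0.9589,  0.3593,  0.0111, -0.0003, -1.2241, -0.2881]), 'qd': array([-0.0003, -0.0017,  0.0022,  0.0024, -0.0003, -0.0003]), 'joint_efforts': array([ -0.0009, -58.4164,  29.3754,   7.0155,   0.0102,  -0.0001]), 'eef_pos': array([ 0.2146, -0.6395,  0.2142]), 'ee_rot': array([ 3.1401, -0.0001, -2.8179]), 'force': array([ 0.0968, -0.3958, -0.1024]), 'moment': array([-0.0076,  0.0164, -0.0326]), 'gripper_force': 0.0, 'width': 0.0873842729902367} 0.014
```

View pics/scene0.png

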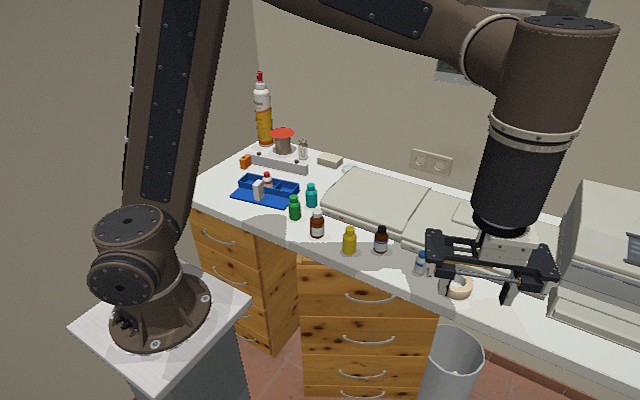

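View pics/top0.png

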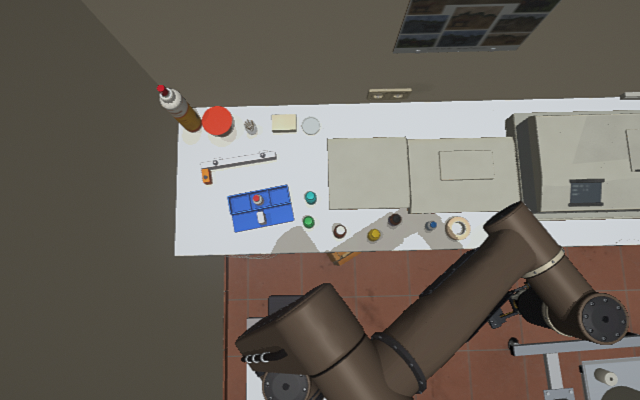

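```bash
python3 - <<'E'
import cv2
a=cv2.imread('pics/top0.png')[135:255,170:330]; cv2.imwrite('pics/c1.png',cv2.resize(a,None,fx=5,fy=5,interpolation=cv2.INTER_CUBIC))
a=cv2.imread('pics/scene0.png')[140:260,225:400]; cv2.imwrite('pics/c2.png',cv2.resize(a,None,fx=4.5,fy=4.5,interpolation=cv2.INTER_CUBIC)[:, :800])
E
```

```text
(no output)
```

View pics/c1.png

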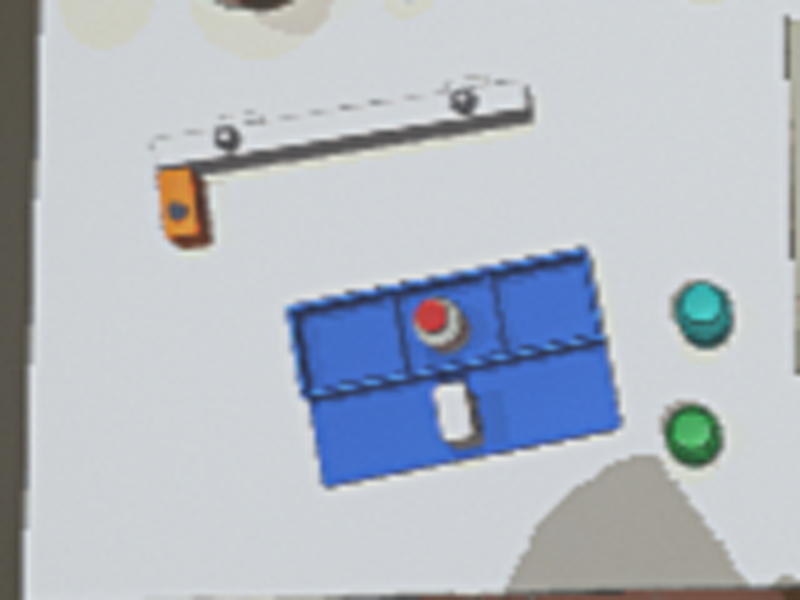

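View pics/c2.png

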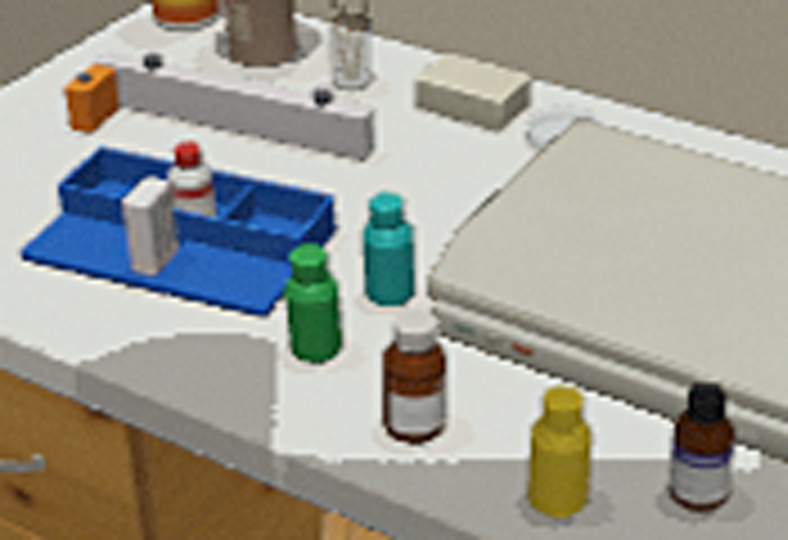

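```bash
cat > fit.py <<'E'
from h import *
from scipy.optimize import least_squares
np.set_printoptions(precision=4,suppress=True)
T=lambda X,Y:('top0',170+(X+.5)/5-.5,135+(Y+.5)/5-.5)
S=lambda X,Y:('scene0',225+(X+.5)/4.5-.5,140+(Y+.5)/4.5-.5)
W=lambda p,l:np.array([p[0]+np.cos(p[2])*l[0]-np.sin(p[2])*l[1],p[1]+np.sin(p[2])*l[0]+np.cos(p[2])*l[1],l[2]])
def fit(obs,p0):
    f=lambda p:np.concatenate([proj(o[0],W(p,np.array(l)/1000))-o[1:] for l,o in obs])
    r=least_squares(f,p0,loss='soft_l1'); print(r.x,'\n',f(r.x).reshape(-1,2).T); return r.x
if __name__=='__main__':
    car=[((-65,109,10),T(325,487)),((-65,-109,10),T(622,428)),((65,109,35),T(288,308)),((65,-109,35),T(587,248)),
     ((65,109,35),S(103,148)),((65,-109,35),S(333,195)),((-3,109,35),S(62,185)),((-3,-109,35),S(300,232)),((-65,109,10),S(22,253)),((-65,-109,0),S(265,312))]
    c=fit(car,[.6,.1,0])
    d=[((0,-245,45),T(532,108)),((0,-245,0),T(530,122)),((0,-245,45),S(367,118)),((0,-245,0),S(367,158)),((-52,0,45),T(207,236)),((-52,0,0),T(212,245)),((-52,25,45),S(68,93)),((-52,0,45),S(98,99)),((-52,0,0),S(95,131))]
    d=fit(d,[.75,.2,0])
    print('gap of corner in dock axes', np.linalg.inv([[np.cos(d[2]),-np.sin(d[2])],[np.sin(d[2]),np.cos(d[2])]])@(W(c,[.065,.109,0])-W(d,[0,0,0]))[:2])
    print('heights', tri([T(288,308),S(103,148)]), tri([T(587,248),S(333,195)]))
E
python3 fit.py; python3 - <<'E'
import cv2
a=cv2.imread('pics/top0.png')[200:255,320:420]; cv2.imwrite('pics/c3.png',cv2.resize(a,None,fx=7,fy=7,interpolation=cv2.INTER_CUBIC))
E
```

```text
[0.5321 0.1036 0.1731] 
 [[-0.1609  0.4683 -0.2045  0.2564 -0.7371  0.7845 -1.3895  0.0101 -1.0277
   0.4565]
 [-0.1399 -0.2256 -0.7422 -0.527  -0.5584  0.007   0.1086  1.6023 -0.3684
   1.9722]]
[0.6799 0.2875 0.1497] 
 [[ 0.1743  1.8939 -0.1088  0.2269 -0.6781  1.6085 -1.2316 -2.5032 -0.422 ]
 [-0.6362 -0.2648  0.0138  1.228  -0.6262  0.0132 -1.1898 -1.3706  1.4406]]
gap of corner in dock axes [-0.1111 -0.0493]
heights [0.5762 0.2203 0.0336] [0.6125 0.0086 0.036 ]
```

View pics/c3.png

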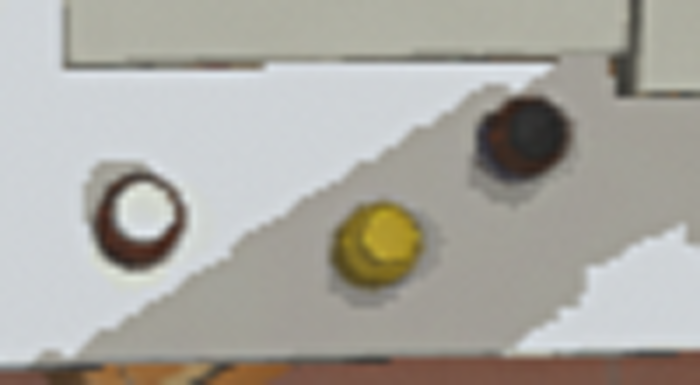

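```bash
cat > bot.py <<'E'
from fit import *
C=lambda X,Y:('top0',320+(X+.5)/7-.5,200+(Y+.5)/7-.5)
for n,a,b,z in (('white',C(145,210),S(417,325),.09),('black',C(541,130),S(708,389),.085),('yellow',C(390,233),S(564,395),.085),('green',T(695,428),S(310,250),.085),('turq',T(705,302),S(387,200),.085)):
    print(n,tri([a,b]),onz(*a,z)[:2],onz(*b,z)[:2])
E
python3 bot.py
python3 - <<'E'
from fit import *
c=[.5321,.1036,.165]
for y in (.0713,0,-.0713): print(W(c,[.031,y,.004]))
print(W(c,[-.038,0,.052]))
E
```

```text
white [ 0.443  -0.1749  0.0856] [ 0.4421 -0.174 ] [ 0.4386 -0.1787]
black [ 0.4768 -0.3674  0.0882] [ 0.4769 -0.3675] [ 0.4811 -0.3665]
yellow [ 0.4288 -0.2922  0.0855] [ 0.4287 -0.2921] [ 0.4295 -0.2921]
green [ 0.4762 -0.0674  0.0887] [ 0.4769 -0.0676] [ 0.4804 -0.0638]
turq [ 0.5631 -0.0758  0.0857] [ 0.5635 -0.0762] [ 0.5636 -0.0748]
[0.551 0.179 0.004]
[0.5627 0.1087 0.004 ]
[0.5744 0.0384 0.004 ]
[0.4946 0.0974 0.052 ]
```

```bash
cat > go.py <<'E'
import sys
from h import *
from scipy.spatial.transform import Rotation as R
np.set_printoptions(precision=4,suppress=True)
s=status.get_state(); Rt=R.from_euler('xyz',s['ee_rot']).as_matrix()
print('t',s['t'],'pos',s['eef_pos'],'rot',s['ee_rot'],'F',s['force'],'w',s['width'],'gf',s['gripper_force'],'q',s['q'])
a=[float(v) for v in sys.argv[1:]]   # x y z yaw triples of waypoints
for i in range(0,len(a),4):
    d=Rt.T@(np.array(a[i:i+3])-s['eef_pos'])*1000
    print('shift',d.round(1),'turn',round(-((a[i+3]-s['ee_rot'][2]+np.pi)%(2*np.pi)-np.pi),3))
E
python3 go.py .477 -.3675 .21 -3.29  .477 -.3675 .052 -3.29
```

```text
t 0.1 pos [ 0.2146 -0.6395  0.2142] rot [ 3.1401 -0.0001 -2.8179] F [ 0.0968 -0.3958 -0.1024] w 0.0873842729902367 gf 0.0 q [-0.9589  0.3593  0.0111 -0.0003 -1.2241 -0.2881]
shift [-335.3  174.4    4.4] turn 0.472
shift [-335.3  174.2  162.4] turn 0.472
```

```bash
python3 -m jog '[[1,[-335,174,4],0.472],[1,[-335,174,4],0.472],[1,[-335,174,4],0.472],[1,[-335,174,4],0.472],[1,[-335,174,4],0.472],[1,[-335,174,4],0.472],[1,[-335,174,4],0.472],[1,[-335,174,4],0.472],[1,[-335,174,54],0.472],[1,[-335,174,64],0.472],[1,[-335,174,64],0.472]]' 15
python3 go.py .477 -.3675 .15 -3.29  .477 -.3675 .052 -3.29
python3 - <<'E'
from h import *
grab('scene','scene1')
p='pics/scene1.npz'
a=cv2.imread('pics/scene1.png')[140:290,300:500]; cv2.imwrite('pics/c4.png',cv2.resize(a,None,fx=4,fy=4,interpolation=cv2.INTER_CUBIC))
E
```

```text
t: 1.48
eef_pos: [0.4761, -0.3693, 0.1511]
ee_rot: [-3.141, -0.002, 2.992]
force: [-0.5, 0.2, 0.9]
width: 0.0876
gripper_force: 0.0
t 1.475 pos [ 0.4761 -0.3693  0.1511] rot [-3.1414 -0.0016  2.9922] F [-0.4791  0.1635  0.883 ] w 0.08760582945723398 gf 0.0 q [-0.3355  0.2898 -0.2413  0.0006 -1.0412 -1.385 ]
shift [-0.7  1.9  1.1] turn -0.001
shift [-0.8  2.  99.1] turn -0.001
```

View pics/c4.png

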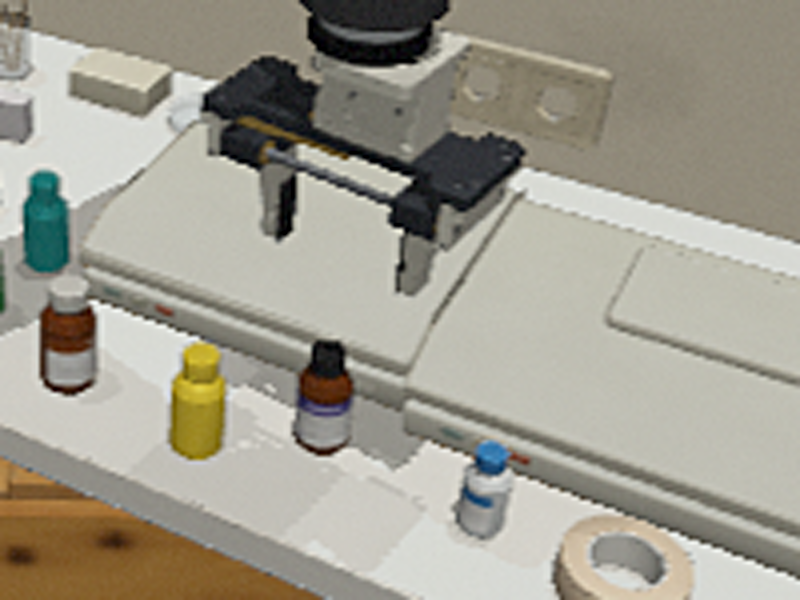

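```bash
python3 -m jog '[[1,[-1,2,40],0],[1,[-1,2,70],0],[1,[-1,2,90],0],[1,[-1,2,98],0],[1,[-1,2,98],0],[0.2,[-1,2,98],0],[-1,[-1,2,98],0],[-1,[-1,2,98],0],[-1,[-1,2,98],0],[-1,[-1,2,98],0],[-1,[-1,2,98],0],[-1,[-1,2,98],0]]' 15
python3 go.py
```

```text
t: 3.02
eef_pos: [0.4784, -0.3667, 0.0531]
ee_rot: [-3.141, 0.0, 2.994]
force: [0.7, -0.3, -0.4]
width: 0.0257
gripper_force: 14.1
t 3.025 pos [ 0.4784 -0.3667  0.0531] rot [-3.1414  0.0001  2.9936] F [ 0.7077 -0.2623 -0.3525] w 0.025683538449954635 gf 14.109581679697953 q [-0.33    0.3902 -0.3496  0.0003 -0.8308 -1.389 ]
```

```bash
python3 - <<'E'
from h import *
grab('scene','scene2'); grab('top','top2')
a=cv2.imread('pics/scene2.png')[195:265,340:430]; b=cv2.imread('pics/top2.png')[195:265,340:430]
cv2.imwrite('pics/c5.png',cv2.resize(np.hstack([a,b]),None,fx=4.4,fy=4.4,interpolation=cv2.INTER_CUBIC))
E
```

```text
(no output)
```

View pics/c5.png

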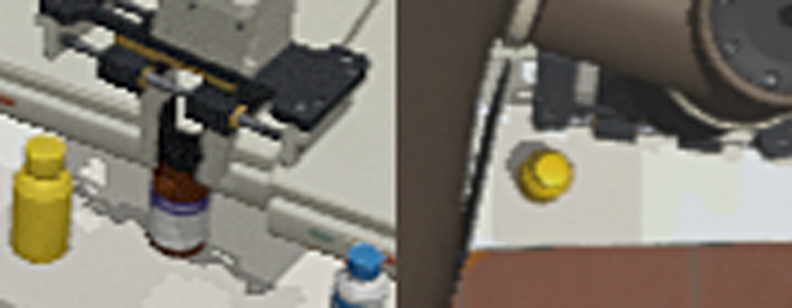

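```bash
python3 - <<'E'
from h import *
for p in ([.4784,-.3667,.039],[.4784,-.3667,.058],[.4784,-.3667,.0],[.4784,-.3667,.085]):
    q=proj('scene2',p); print(p,q,(q-[340,195])*4.4)
print(onz('scene2',380.9,251,0),onz('scene1',381.6,226.6,.085))
d=optics.grab_frame('scene')['color'][195:265,340:430][:,:,::-1]
cv2.imwrite('pics/c6.png',cv2.resize(d,None,fx=8.4,fy=8.4,interpolation=cv2.INTER_CUBIC))
E
```

```text
[0.4784, -0.3667, 0.039] [380.20300014 239.04117136] [176.89320062 193.78115397]
[0.4784, -0.3667, 0.058] [380.77847724 233.98038661] [179.42529985 171.5137011 ]
[0.4784, -0.3667, 0.0] [379.05799997 249.11038071] [171.85519987 238.08567515]
[0.4784, -0.3667, 0.085] [381.617097   226.60550741] [183.11522679 139.06423259]
[ 0.47372823 -0.37460792  0.        ] [ 0.47839791 -0.36664904  0.085     ]
```

View pics/c6.png

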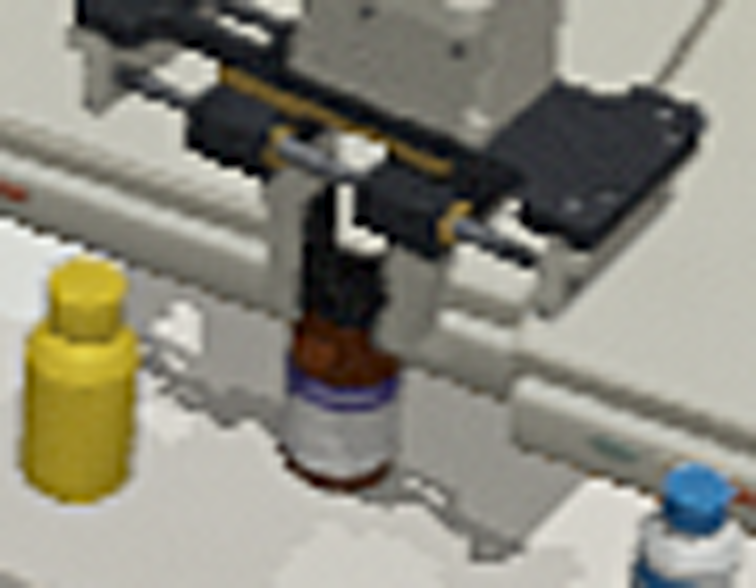

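```bash
python3 -m jog '[[-1,[0,0,-10],0],[-1,[0,0,-30],0],[-1,[0,0,-60],0],[-1,[0,0,-90],0],[-1,[0,0,-120],0],[-1,[0,0,-120],0],[-1,[0,0,-120],0]]' 15
python3 - <<'E'
from h import *
f=grab('scene','scene3'); 
a=cv2.imread('pics/scene3.png')[140:260,310:450]
cv2.imwrite('pics/c7.png',cv2.resize(a,None,fx=5,fy=5,interpolation=cv2.INTER_CUBIC))
p=status.get_state()['eef_pos']
for z in (.019,.005,-.014,-.053,.032):
    q=proj('scene3',p+[0,0,z]); print(z,(q-[310,140])*5+2)
E
```

```text
t: 4.05
eef_pos: [0.478, -0.3662, 0.173]
ee_rot: [3.141, -0.0, 2.993]
force: [-0.5, 0.1, -1.3]
width: 0.0257
gripper_force: 14.1
0.019 [376.50967481 278.4526237 ]
0.005 [374.0489556  300.19159971]
-0.014 [370.77305619 329.132203  ]
-0.053 [364.26912405 386.5905363 ]
0.032 [378.83123156 257.9430645 ]
```

View pics/c7.png

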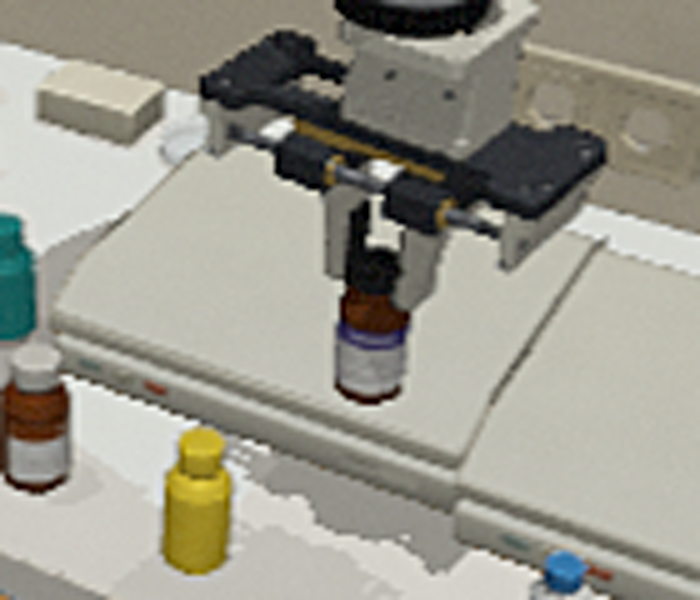

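```bash
python3 go.py .551 .179 .172 -1.406 .551 .179 .07 -1.406
```

```text
t 4.1 pos [ 0.4777 -0.3662  0.1725] rot [ 3.141  -0.001   2.9932] F [ 0.7491 -0.6759 -0.8784] w 0.025628156328263582 gf 14.054381797209885 q [-0.3299  0.271  -0.2145 -0.0005 -1.0864 -1.389 ]
shift [  8.1 550.    0.8] turn -1.884
shift [  8.  550.  102.8] turn -1.884
```

```bash
python3 -m jog '[[-1,[0,25,0],-0.08],[-1,[1,65,0],-0.22],[-1,[2,110,0],-0.38],[-1,[3,160,0],-0.54],[-1,[3,210,0],-0.7],[-1,[4,260,0],-0.86],[-1,[5,310,0],-1.02],[-1,[6,360,0],-1.18],[-1,[6,410,0],-1.34],[-1,[7,460,0],-1.5],[-1,[8,505,0],-1.66],[-1,[8,535,0],-1.8],[-1,[8,550,0],-1.884],[-1,[8,550,0],-1.884],[-1,[8,550,0],-1.884]]'
python3 - <<'E'
from h import *
grab('scene','scene4')
a=cv2.imread('pics/scene4.png')[110:215,215:345]
cv2.imwrite('pics/c8.png',cv2.resize(a,None,fx=5.5,fy=5.5,interpolation=cv2.INTER_CUBIC))
E
python3 go.py .551 .179 .07 -1.406 .551 .179 .0575 -1.406
```

```text
t: 5.98
eef_pos: [0.5511, 0.178, 0.1723]
ee_rot: [3.14, -0.001, -1.407]
force: [-0.4, -1.1, -0.4]
width: 0.0257
gripper_force: 14.1
t 6.025 pos [0.5512 0.1779 0.1726] rot [ 3.1406 -0.0004 -1.4075] F [ 0.894   0.1337 -0.4775] w 0.025422256665113108 gf 14.069690439003466 q [ 0.6496  0.2345 -0.2643 -0.0001 -1.0731 -0.4863]
shift [ -1.2  -0.1 102.6] turn -0.002
shift [ -1.2  -0.1 115.1] turn -0.002
```

View pics/c8.png

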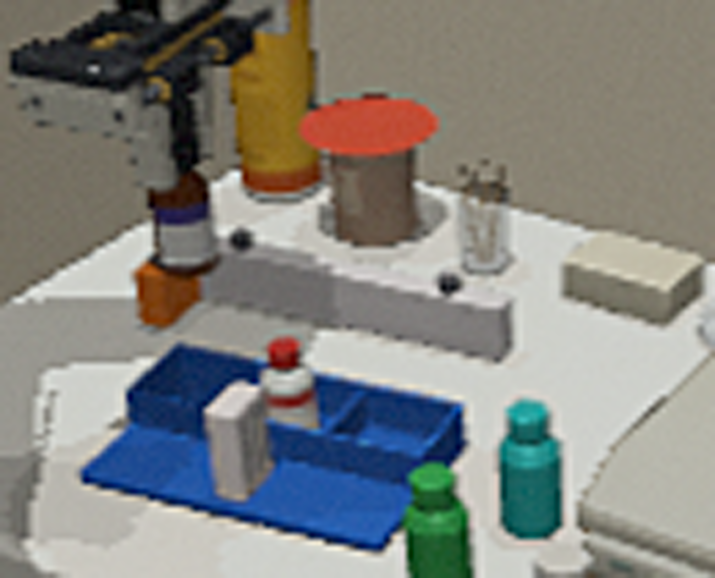

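```bash
python3 - <<'E'
from fit import *
D=lambda X,Y:('scene4',215+(X+.5)/5.5-.5,110+(Y+.5)/5.5-.5)
car=[((-65,109,10),T(325,487)),((-65,-109,10),T(622,428)),((65,109,35),T(288,308)),((65,-109,35),T(587,248)),
 ((65,109,35),D(181,346)),((65,-109,35),D(465,406)),((-3,109,35),D(129,386)),((-65,109,10),D(82,470)),((-65,-109,0),D(385,548)),((-65,-109,10),D(386,535))]
c=fit(car,[.6,.1,0])
for y in (.0713,-.0713): print(W(c,[.031,y,.004]))
for y in (.0713,-.0713): print('cell proj c8',(proj('scene4',W(c,[.031,y,.004]))-[215,110])*5.5+2)
E
```

```text
[0.5332 0.1031 0.1756] 
 [[ 0.0517  0.6458 -0.0819  0.3448 -0.5091  0.5466 -0.7655 -0.6999 -0.2305
  -0.5989]
 [-0.387  -0.6214 -0.9687 -0.9009 -0.6223 -0.6046  0.9981  0.3631  1.5356
   1.5103]]
[0.5512 0.1787 0.004 ]
[0.5761 0.0383 0.004 ]
cell proj c8 [205.8087 415.7836]
cell proj c8 [395.8612 457.4369]
```

```bash
python3 -m jog '[[-1,[-1,0,30],0],[-1,[-1,0,60],0],[-1,[-1,0,85],0],[-1,[-1,0,100],0],[-1,[-1,0,108],0],[-1,[-1,0,112],0],[-1,[-1,0,114],0],[-1,[-1,0,115],0],[-1,[-1,0,115],0]]'; python3 go.py
```

```text
t: 7.15
eef_pos: [0.5516, 0.1797, 0.0584]
ee_rot: [-3.141, 0.0, -1.406]
force: [0.8, -0.3, 0.3]
width: 0.0258
gripper_force: 14.1
t 7.15 pos [0.5516 0.1797 0.0584] rot [-3.141   0.0003 -1.4057] F [ 0.8457 -0.3365  0.2523] w 0.025810847282262656 gf 14.052290839042314 q [ 0.652   0.3522 -0.3963  0.     -0.8217 -0.487 ]
```

```bash
python3 -m jog '[[-1,[0,0,1],0],[-1,[0,0,1],0],[-1,[0,0,2],0],[-1,[0,0,2],0]]'; python3 go.py
```

```text
t: 7.65
eef_pos: [0.5519, 0.1798, 0.0571]
ee_rot: [-3.14, 0.0, -1.405]
force: [-1.5, 0.3, 8.1]
width: 0.0259
gripper_force: 14.7
t 7.65 pos [0.5519 0.1798 0.0571] rot [-3.1404  0.0001 -1.4053] F [-1.478   0.3128  8.0766] w 0.025863150875459463 gf 14.666435590042965 q [ 0.652   0.354  -0.3976  0.0006 -0.818  -0.487 ]
```

```bash
python3 -m jog '[[-0.2,[0,0,1],0],[0,[0,0,1],0],[0.2,[0,0,0],0],[0.2,[0,0,0],0],[0.2,[0,0,-30],0],[0.2,[0,0,-70],0],[0.2,[0,0,-100],0],[0.2,[0,0,-100],0]]'; python3 - <<'E'
from h import *
f=grab('scene','scene5')
E
python3 go.py .442 -.175 .155 -2.818 .442 -.175 .058 -2.818
```

```text
t: 8.65
eef_pos: [0.5528, 0.1804, 0.1588]
ee_rot: [-3.137, 0.002, -1.405]
force: [-0.3, -0.2, -0.3]
width: 0.0526
gripper_force: 0.0
t 8.7 pos [0.5518 0.18   0.1571] rot [-3.1396  0.0012 -1.4059] F [-0.1275  0.5612 -0.3896] w 0.05243751571427065 gf 0.0 q [ 0.652   0.2477 -0.2848 -0.0001 -1.0359 -0.487 ]
shift [332.1 166.6   1.3] turn 1.412
shift [332.2 166.8  98.3] turn 1.412
```

```bash
python3 -m jog '[[1,[30,15,0],0.15],[1,[75,38,0],0.32],[1,[125,63,0],0.5],[1,[175,88,0],0.68],[1,[225,113,0],0.86],[1,[275,138,0],1.04],[1,[310,156,0],1.2],[1,[332,167,0],1.36],[1,[332,167,0],1.412],[1,[332,167,0],1.412],[1,[332,167,0],1.412]]'; python3 go.py .442 -.175 .155 -2.818 .442 -.175 .058 -2.818
python3 - <<'E'
from h import *
f=grab('top','top5'); g=grab('scene','scene6')
# dark cap of black bottle in left cell: expected px
for n,im in (('top5',f),('scene6',g)):
    q=proj(n,np.array([.5515,.1795,.089])); h=cv2.cvtColor(im['color'],cv2.COLOR_RGB2GRAY); u,v=q.round().astype(int)
    print(n,q); print(h[v-8:v+9,u-8:u+9])
E
```

```text
t: 10.07
eef_pos: [0.4409, -0.1751, 0.1555]
ee_rot: [3.141, -0.001, -2.816]
force: [-1.2, -0.3, -0.1]
width: 0.0875
gripper_force: 0.0
t 10.075 pos [ 0.4409 -0.1751  0.1555] rot [ 3.1412 -0.0009 -2.8163] F [-1.2356 -0.2985 -0.0745] w 0.08752413749882583 gf 0.0 q [ 0.0381  0.0769 -0.5017 -0.0002 -0.9932 -1.2834]
shift [-1.  -0.3  0.5] turn 0.002
shift [-1.1 -0.3 97.5] turn 0.002
top5 [235.80629531 200.02797936]
[[209 210 210 209 211 210 212 212 213 215 215 210 212 214 215 216 193]
 [211 211 212 214 213 214 212 212 213 214 197 133 116 126 123 132 125]
 [213 212 212 214 214 203 161 137 128 126 131 116  89  69  54  56  59]
 [201 164 138 129 126 130 117  92  71  55  59  61  59  56  59  66  70]
 [128 115  90  69  56  59  61  57  56  52  52  53  55  63  77  94  98]
 [ 71  58  57  57  60  66  65  55  57  56  55  59  59  67  79  91 109]
 [ 83  54  65  81  92  89  61  56  58  57  60  60  57  61  67  75  88]
 [108  58  74  93  94  70  56  57  57  59  58  58  54  59  58  60  64]
 [116  57  79  97  81  58  58  59  62  62  64  65  63  64  64  64  65]
 [121  56  72  98  83  57  56  63  65  68  70  
[... 1064 characters left out ...]
 90  88  73  76  75  58  42  38  58 144 181 151 104 107 120]
 [ 87  93  93  85  73  67  42  38  36  28  35  49 119 184 206 202 193]
 [ 79  88  95  88  72  48  32  34  41  34  33  29  85 187 222 216 211]
 [ 75  83  91  93  84  53  23  32  45  49  31  11  84 189 224 214 214]
 [ 75  78  78  84  79  54  10  23  26  34  22   2  87 191 221 213 211]
 [202 192 147 117 145 171  57   9  19  15  18   3  20 179 232 217 212]
 [211 200 201 213 217 169  12  17  14  21  17  18  11  82 187 225 215]
 [213 212 215 225 206  91  35  25  31  25  38  26  41  45 109 193 219]
 [213 213 213 210 166  31  55  61  54  64  59  60  53  40  34 171 223]
 [210 213 217 214 165  31  48  62  61  59  54  51  51  41  22 177 237]]
```

```bash
python3 -m jog '[[1,[-1,0,40],0],[1,[-1,0,70],0],[1,[-1,0,90],0],[1,[-1,0,97],0],[1,[-1,0,97],0],[0.2,[-1,0,97],0],[-1,[-1,0,97],0],[-1,[-1,0,97],0],[-1,[-1,0,97],0],[-1,[-1,0,97],0],[-1,[-1,0,97],0],[-1,[-1,0,97],0]]' 15
python3 go.py .576 .0385 .18 -1.40
```

```text
t: 11.68
eef_pos: [0.4421, -0.175, 0.059]
ee_rot: [3.142, -0.0, -2.818]
force: [0.3, 0.2, -0.5]
width: 0.0278
gripper_force: 15.1
t 11.675 pos [ 0.4421 -0.175   0.059 ] rot [ 3.1415 -0.0001 -2.8179] F [ 0.2869  0.208  -0.5364] w 0.027785724602215973 gf 15.061802463023923 q [ 0.0383  0.2004 -0.6222 -0.     -0.7483 -1.2853]
shift [-194.8  159.8 -121. ] turn -1.418
```

```bash
python3 -m jog '[[-1,[0,0,-15],0],[-1,[0,0,-45],0],[-1,[0,0,-85],0],[-1,[0,0,-115],0],[-1,[-10,8,-121],-0.08],[-1,[-30,25,-121],-0.22],[-1,[-55,45,-121],-0.4],[-1,[-80,66,-121],-0.58],[-1,[-105,86,-121],-0.76],[-1,[-130,107,-121],-0.94],[-1,[-155,127,-121],-1.12],[-1,[-178,146,-121],-1.28],[-1,[-195,160,-121],-1.4],[-1,[-195,160,-121],-1.418],[-1,[-195,160,-121],-1.418]]'
python3 - <<'E'
from h import *
f=grab('scene','scene7')['color'].astype(int); p=status.get_state()['eef_pos']
q=proj('scene7',p+[0,0,-.058]);u,v=q.round().astype(int);print(q)
h=cv2.cvtColor(f.astype(np.uint8),cv2.COLOR_RGB2GRAY);print(h[v-22:v+10:2,u-14:u+15])
E
python3 go.py .576 .0385 .064 -1.40 .576 .0385 .062 -1.40
```

```text
t: 13.55
eef_pos: [0.5756, 0.0385, 0.1797]
ee_rot: [3.141, -0.0, -1.401]
force: [1.4, 0.2, 0.3]
width: 0.028
gripper_force: 15.1
[284.48452993 164.23817896]
[[ 65  61  49  77 114 107  94 109 108 107 106 109  91  57  86 119 103  75
   53  80 103 125 127 128 130 130 129 132 131]
 [116 128  98 162 200 129  95 103 109 108 108 108 105  84  86 110  98  77
   49  47 121 197 222 218 218 200 151 119 103]
 [183 208 211 216 193  88  91 113 112 110 109 110 101  86 102 128 103  49
   34  57 102 145 156 152 155 186 219 207 167]
 [202 206 188 118 106  99  72 104 119 121 118 118 116  83  49  25  30  33
   21  26  69 125 139 140 132 128 173 200 174]
 [193 198 179 116 128 117  81  63  18  28  37  35  38  33  31  38  29  35
   33  16  40  87 126 138 129 168 208 197 169]
 [192 196 198 172 112 108  81  64  45  35  33  29  23  34  33  32  31  23
   23  31  56  85 100 158 207 204 204 194 167]
 [193 193 193 194 196 201 202 169  72  23  29  29  31  34  28  28  32  35
   48  25  84 176 213 205 201 200 203 200 183]
 [198 194 197 196 192 194 198 190 129  59  25  28  30  32  35  28  29  45
   89 111 123 186 207 
[... 554 characters left out ...]
  24  27  26  24  28  27  15
   32  67 101 112 111 109 107 110 108 106 110]
 [124 116 101 103 106 112 115 107 108 111 111 111 107 108 114 113 114 112
  113 111 109 108 108 108 108 108 110 109 109]
 [156 154 153 153 155 143 120 123 124 119 100 102 104 105 111 114 107 109
  106 109 108 104 108 106 110 106 105 112 110]
 [155 153 151 151 152 153 151 152 153 153 152 153 154 143 121 122 125 125
  117  99 100 103 102 106 113 106 107 102 105]]
t 13.6 pos [0.5756 0.0382 0.1799] rot [ 3.141  -0.     -1.4015] F [0.1882 0.625  0.0977] w 0.028075924721438075 gf 15.06104044499807 q [ 0.4052  0.2246 -0.2597 -0.0001 -1.0871 -0.2359]
shift [ -0.2  -0.5 115.9] turn -0.002
shift [ -0.2  -0.5 117.9] turn -0.002
```

```bash
python3 -m jog '[[-1,[0,0,30],0],[-1,[0,0,60],0],[-1,[0,0,85],0],[-1,[0,0,100],0],[-1,[0,0,110],0],[-1,[0,0,114],0],[-1,[0,0,116],0],[-1,[0,0,117],0],[-1,[0,0,118],0],[-1,[0,0,118],0]]'; python3 go.py
```

```text
t: 14.85
eef_pos: [0.5765, 0.0388, 0.0629]
ee_rot: [-3.14, -0.0, -1.399]
force: [-1.9, 0.3, 4.7]
width: 0.0279
gripper_force: 15.1
t 14.85 pos [0.5765 0.0388 0.0629] rot [-3.1405 -0.0001 -1.3994] F [-1.9086  0.3336  4.656 ] w 0.02786553493030422 gf 15.12987968249945 q [ 0.4058  0.3433 -0.3976  0.0004 -0.8289 -0.2347]
```

```bash
python3 -m jog '[[-0.2,[0,0,0],0],[0,[0,0,0],0],[0.3,[0,0,0],0],[0.3,[0,0,0],0],[0.3,[0,0,-30],0],[0.3,[0,0,-70],0],[0.3,[0,0,-100],0],[0.3,[0,0,-100],0]]'; python3 - <<'E'
from h import *
p=np.array([.4761,-.3693,.1511])
y=np.array([np.sin(2.992),-np.cos(2.992),0])
for dz in (.02,.01,0,-.014):
  for s in (1,-1):
    print(dz,s,(proj('scene1',p+s*y*.055+[0,0,dz])-[300,140])*4+1.5)
E
python3 go.py .4956 .0967 .16 -2.97 .4956 .0967 .05 -2.97
```

```text
t: 15.85
eef_pos: [0.5777, 0.0392, 0.1648]
ee_rot: [-3.137, 0.001, -1.399]
force: [-0.6, -0.3, -0.3]
width: 0.0571
gripper_force: 0.0
0.02 1 [272.75631981 221.11437424]
0.02 -1 [414.76356131 281.75769395]
0.01 1 [271.78548253 233.09941429]
0.01 -1 [412.88363063 294.12224542]
0 1 [270.82551543 244.95026137]
0 -1 [411.0260445  306.33983379]
-0.014 1 [269.49947849 261.32026091]
-0.014 -1 [408.46221054 323.20250718]
t 15.85 pos [0.5777 0.0392 0.1648] rot [-3.1366  0.0006 -1.3995] F [-0.5947 -0.2918 -0.2562] w 0.05711510939073801 gf 0.0 q [ 0.4057  0.2371 -0.2803  0.0006 -1.0484 -0.2347]
shift [-70.7  71.1   4.5] turn 1.571
shift [-70.6  71.6 114.5] turn 1.571
```

```bash
python3 -m jog '[[1,[-5,5,4],0.15],[1,[-13,13,4],0.32],[1,[-22,22,4],0.5],[1,[-31,31,4],0.68],[1,[-40,40,4],0.86],[1,[-49,49,4],1.04],[1,[-58,58,4],1.22],[1,[-66,66,4],1.4],[1,[-71,71,4],1.55],[1,[-71,71,4],1.571],[1,[-71,71,4],1.571]]'; python3 - <<'E'
from fit import *
f=grab('top','top8');g=grab('scene','scene8')
# carrier shift check: blue mask overlap between scene4 and scene8
m=lambda im:(im[:,:,2].astype(int)>im[:,:,0]+45)&(im[:,:,2]>90)
a=cv2.imread('pics/scene4.png')[:,:,::-1]
for n,im in (('4',a),('8',g['color'])):
    k=m(im)[140:215,215:305]; ys,xs=np.nonzero(k); print(n,k.sum(),xs.min()+215,xs.max()+215,ys.min()+140,ys.max()+140)
E
python3 go.py .4956 .0967 .16 -2.97 .4956 .0967 .038 -2.97
```

```text
t: 17.23
eef_pos: [0.494, 0.0965, 0.1577]
ee_rot: [-3.141, -0.001, -2.968]
force: [-0.4, 1.0, -0.2]
width: 0.0877
gripper_force: 0.0
4 1395 218 304 141 214
8 1137 215 304 142 214
t 17.325 pos [0.4942 0.0964 0.1578] rot [-3.1414 -0.0004 -2.9689] F [ 0.5459  0.3599 -0.5549] w 0.0879383193938267 gf 0.0 q [ 0.5835  0.1238 -0.4418 -0.     -1.0056 -1.9816]
shift [-1.5  0.  -2.2] turn 0.001
shift [ -1.5   0.1 119.8] turn 0.001
```

```bash
python3 - <<'E'
from fit import *
D=lambda X,Y:('scene4',215+(X+.5)/5.5-.5,110+(Y+.5)/5.5-.5)
print(onz(*D(237,396),.075),onz(*T(454,412),.075),tri([D(237,396),T(454,412)]))
c=[.5332,.1031,.1735];print(W(c,[-.038,0,.052]))
E
```

```text
[0.4972 0.0976 0.075 ] [0.4929 0.0976 0.075 ] [0.4936 0.0962 0.0773]
[0.4958 0.0965 0.052 ]
```

```bash
python3 -m jog '[[1,[-1,0,40],0],[1,[-1,0,70],0],[1,[-1,0,95],0],[1,[-1,0,110],0],[1,[-1,0,117],0],[1,[-1,0,120],0],[1,[-1,0,120],0]]'; python3 go.py
```

```text
t: 18.2
eef_pos: [0.4954, 0.0969, 0.0385]
ee_rot: [3.141, 0.001, -2.971]
force: [-0.3, -0.2, 0.4]
width: 0.0874
gripper_force: 0.0
t 18.2 pos [0.4954 0.0969 0.0385] rot [ 3.1414  0.0007 -2.9705] F [-0.3065 -0.2288  0.4022] w 0.08743136132452475 gf 0.0 q [ 0.5831  0.2736 -0.5819  0.0001 -0.7145 -1.9829]
```

Consistent, no contact. Close on the block.

```bash
python3 -m jog '[[0.2,[0,0,0],0],[-0.3,[0,0,0],0],[-0.45,[0,0,0],0],[-1,[0,0,0],0],[-1,[0,0,0],0],[-1,[0,0,0],0],[-1,[0,0,0],0],[-1,[0,0,0],0]]' 45; python3 go.py
```

```text
t: 19.2
eef_pos: [0.4951, 0.0969, 0.038]
ee_rot: [3.141, 0.0, -2.971]
force: [-1.2, 1.6, -0.5]
width: 0.0217
gripper_force: 44.9
t 19.2 pos [0.4951 0.0969 0.038 ] rot [ 3.1414  0.0001 -2.9708] F [-1.1653  1.6202 -0.4575] w 0.02173944063211845 gf 44.94442105293274 q [ 0.5833  0.2742 -0.5824 -0.0002 -0.714  -1.9831]
```

```bash
python3 - <<'E'
from fit import *
g=cv2.cvtColor(cv2.imread('pics/top0.png'),cv2.COLOR_BGR2GRAY).astype(float)
A=[];B=[]
for u in range(218,273):
    vc=135+((163+178)/2+(u-211)*5*(-55/330))/5
    v=np.arange(int(vc)-5,int(vc)+7); col=g[v,u]; i=col.argmin(); m=col[i]
    t=(m+205)/2
    j=i
    while j>0 and col[j-1]<t:j-=1
    if j>0:A.append((u,v[j]-(t-col[j])/(col[j-1]-col[j])))
    k=i
    while k<len(col)-1 and col[k+1]<t:k+=1
    if k<len(col)-1:B.append((u,v[k]+(t-col[k])/(col[k+1]-col[k])))
for L,z in ((A,.045),(B,0)):
    L=np.array(L); P=np.array([onz('top0',u,v,z)[:2] for u,v in L])
    p=np.polyfit(P[:,1],P[:,0],1)
    for _ in range(3):
        r=P[:,0]-np.polyval(p,P[:,1]); k=abs(r)<2*r.std()+1e-6; p=np.polyfit(P[k,1],P[k,0],1)
    print(z,'yaw',-np.arctan(p[0]),'x at y=.15',np.polyval(p,.15),'std',r.std())
# stop's -y face: orange right edge in rows
f=cv2.cvtColor(cv2.imread('pics/top0.png'),cv2.COLOR_BGR2RGB).astype(int)
o=(f[:,:,0]-f[:,:,2]>60)
for v in range(165,186): 
    xs=np.nonzero(o[v,195:220])[0]
    if len(xs): print(v,xs.min()+195,xs.max()+195,f[v,xs.max()+192:xs.max()+198,0])
d=[.6799,.2875,.15]
print([proj('top0',W(d,np.array(l)/1000)) for l in ((-2,0,45),(-52,0,45),(-52,0,0),(-2,25,45),(-52,25,45))])
E
```

```text
0.045 yaw 0.14038522143304186 x at y=.15 0.7002357834033774 std 0.0005888349133027519
0 yaw 0.1397489542655275 x at y=.15 0.701386619537019 std 0.00024760721381539264
169 202 207 [207 209 210 194 110  80]
170 202 208 [212 213 199 129  90 137]
171 202 208 [209 210 201 152  86 104]
172 202 208 [208 210 212 191  94 100]
173 202 208 [211 211 213 194  95 102]
174 202 208 [208 211 215 195  91  93]
175 202 208 [153 185 210 196  93  83]
176 202 208 [ 85  98 146 192  97  85]
177 202 209 [ 81 132 194 114  84 119]
178 202 209 [120 178 199 128  84 119]
179 203 209 [208 214 206 156  91 105]
180 203 209 [215 216 216 190  99 105]
181 203 209 [211 211 205 164  96 105]
182 203 208 [127 108 110 113 107  99]
[array([208.4782, 167.6275]), array([210.3214, 181.1638]), array([213.6079, 183.6035]), array([201.5337, 168.8119]), array([203.3412, 182.3598])]
```

```bash
python3 -m jog '[[-1,[-2,1,0],0.003],[-1,[-6,3,0],0.006],[-1,[-12,5,0],0.01],[-1,[-19,8,0],0.014],[-1,[-27,12,0],0.018],[-1,[-35,15,0],0.022],[-1,[-43,19,0],0.026],[-1,[-51,23,0],0.031],[-1,[-59,26,0],0.031],[-1,[-67,30,0],0.031],[-1,[-75,33,0],0.031],[-1,[-82,36,0],0.031],[-1,[-88,39,0],0.031],[-1,[-93,41,0],0.031],[-1,[-97,43,0],0.031],[-1,[-99,44,0],0.031],[-1,[-100,45,0],0.031],[-1,[-100,45,0],0.031]]'; python3 go.py
python3 - <<'E'
from h import *
grab('scene','scene9');grab('top','top9')
print(status.get_state()['moment'])
E
```

```text
t: 21.45
eef_pos: [0.5851, 0.157, 0.0381]
ee_rot: [-3.14, -0.002, -3.002]
force: [-1.9, -3.7, 5.0]
width: 0.0215
gripper_force: 45.0
t 21.45 pos [0.5851 0.157  0.0381] rot [-3.1403 -0.002  -3.0024] F [-1.9004 -3.6518  5.0179] w 0.021518021547139696 gf 44.95254993438721 q [ 0.5845  0.4139 -0.354   0.0004 -0.8052 -2.0164]
[-1.2504899   1.05602098 -0.1869736 ]
```

```bash
python3 -m jog '[[-1,[0,1,0],0],[-1,[0,2,0],0],[-1,[0,3,0],0],[-1,[0,4,0],0],[-1,[0,4,0],0]]'; python3 -m jog '[[-1,[0,1,0],0],[-1,[0,1.5,0],0],[-1,[0,1.5,0],0]]';  python3 -m jog '[[-1,[0,1,0],0],[-1,[0,1,0],0]]'
```

```text
t: 22.18
eef_pos: [0.5855, 0.1623, 0.038]
ee_rot: [3.142, 0.0, -3.002]
force: [0.5, -2.6, 0.9]
width: 0.0222
gripper_force: 45.0
t: 22.55
eef_pos: [0.5853, 0.1637, 0.0381]
ee_rot: [3.141, 0.0, -3.002]
force: [1.0, -2.0, 1.7]
width: 0.022
gripper_force: 44.9
t: 22.8
eef_pos: [0.585, 0.1647, 0.0381]
ee_rot: [3.141, 0.0, -3.002]
force: [0.5, -2.7, 1.3]
width: 0.0213
gripper_force: 45.0
```

```bash
for i in 1 2 3; do python3 -m jog '[[-1,[0,0.5,0],0],[-1,[0,1,0],0],[-1,[0,1,0],0]]' | egrep 'pos|force:' ; done
```

```text
eef_pos: [0.5848, 0.1656, 0.0381]
force: [0.1, -3.1, 1.0]
gripper_force: 45.0
eef_pos: [0.5847, 0.1666, 0.0381]
force: [-0.3, -3.4, 2.4]
gripper_force: 45.0
eef_pos: [0.5845, 0.1671, 0.0381]
force: [1.2, -5.2, 3.3]
gripper_force: 45.0
```

```bash
python3 -m jog '[[-1,[0,0.5,0],0],[-1,[0,0.8,0],0],[-1,[0,0.8,0],0]]' | egrep 'pos|force:|rot'; python3 -c "
from h import *
print(status.get_state()['moment'])"
```

```text
eef_pos: [0.5841, 0.1673, 0.0381]
ee_rot: [-3.141, -0.001, -3.002]
force: [0.3, -8.0, 3.9]
gripper_force: 45.0
[-2.55745943 -0.14096883 -0.33567072]
```

```bash
python3 -m jog '[[-1,[-1,-0.3,0],0],[-1,[-2,-0.3,0],0],[-1,[-3,-0.3,0],0],[-1,[-4,-0.3,0],0],[-1,[-4,-0.3,0],0]]' | egrep 'pos|force:|rot'; for i in 1 2; do python3 -m jog '[[-1,[-0.5,0,0],0],[-1,[-1,0,0],0],[-1,[-1,0,0],0]]' | egrep 'pos|force:' ; done
```

```text
eef_pos: [0.5857, 0.1671, 0.0381]
ee_rot: [-3.14, -0.005, -3.002]
force: [-10.4, -6.5, 11.6]
gripper_force: 45.0
eef_pos: [0.5865, 0.1672, 0.0381]
force: [-11.1, -5.5, 12.3]
gripper_force: 45.0
eef_pos: [0.5875, 0.1674, 0.038]
force: [-10.9, -6.6, 11.7]
gripper_force: 45.0
```

```bash
for i in 1 2 3; do python3 -m jog '[[-1,[-0.5,0,-0.3],0],[-1,[-1,0,-0.4],0],[-1,[-1,0,-0.4],0]]' | egrep 'pos|force:|rot' ; done
```

```text
eef_pos: [0.5887, 0.1675, 0.0381]
ee_rot: [-3.14, -0.005, -3.002]
force: [-8.4, -6.6, 8.9]
gripper_force: 45.0
eef_pos: [0.5898, 0.1677, 0.0382]
ee_rot: [-3.14, -0.005, -3.003]
force: [-6.7, -6.2, 4.5]
gripper_force: 45.0
eef_pos: [0.5908, 0.1678, 0.0383]
ee_rot: [-3.14, -0.005, -3.003]
force: [-5.9, -6.1, 3.7]
gripper_force: 44.9
```

```bash
for i in 1 2 3 4; do python3 -m jog '[[-1,[-0.5,0,0],0],[-1,[-1,0,0],0],[-1,[-1,0,0],0]]' | egrep 'pos|^force:' ; done
```

```text
eef_pos: [0.5918, 0.1679, 0.0383]
force: [-6.7, -6.9, 3.5]
eef_pos: [0.5928, 0.168, 0.0383]
force: [-6.4, -6.0, 4.9]
eef_pos: [0.5938, 0.1682, 0.0383]
force: [-5.4, -6.0, 3.2]
eef_pos: [0.5941, 0.1683, 0.0383]
force: [-8.8, -5.4, 5.0]
```

```bash
for i in 1 2; do python3 -m jog '[[-1,[-0.3,0,0],0],[-1,[-0.7,0,0],0],[-1,[-0.7,0,0],0]]' | egrep 'pos|^force:|rot' ; done; python3 -c "
from h import *
print(status.get_state()['moment'])"
```

```text
eef_pos: [0.5942, 0.1684, 0.0383]
ee_rot: [-3.14, -0.007, -3.003]
force: [-10.7, -5.0, 7.8]
eef_pos: [0.5942, 0.1684, 0.0383]
ee_rot: [-3.14, -0.008, -3.003]
force: [-14.3, -4.1, 9.3]
[-1.1939981   4.77401355 -0.185262  ]
```

```bash
python3 -m jog '[[-1,[-0.4,0,-0.1],0],[-1,[-0.9,0,-0.2],0],[-1,[-0.9,0,-0.2],0],[-1,[-0.9,0,-0.2],0]]' | egrep 'pos|^force:|rot'; python3 -c "
from h import *
print(status.get_state()['moment']);grab('scene','scene10');grab('top','top10')
for i in range(4): optics.grab_frame('top');s=status.get_state();print(s['force'])"
```

```text
eef_pos: [0.5944, 0.1686, 0.0383]
ee_rot: [-3.14, -0.009, -3.003]
force: [-18.4, -3.1, 10.3]
[-0.74514558  5.83986094 -0.18626509]
[-16.72460457  -2.68372785  11.44627398]
[-17.29316219  -3.1996079   10.24625375]
[-17.66163255  -3.35513315  10.72911319]
[-17.31128291  -2.6157573   10.48694555]
```

```bash
python3 -m jog '[[-1,[-0.2,0,-0.2],0],[-1,[-0.3,0,-0.5],0],[-1,[-0.3,0,-0.5],0],[-1,[-0.3,0,-0.5],0]]' | egrep 't:|pos|^force:|rot'; python3 - <<'E'
from h import *
from fit import W
s=status.get_state(); g=s['eef_pos']; c=[g[0]+.038*np.cos(.14),g[1]+.038*np.sin(.14),.14]
print('corner',W(c,[.065,.109,0]))
f={n:grab(n,n+'11')['color'] for n in('scene','top')}
for nm,l in (('black top',(.031,.0713,.089)),('black body',(.031,.0713,.045)),('white top',(.031,-.0713,.094)),('white cap',(.031,-.0713,.087)),('white body',(.031,-.0713,.06)),('red',(.031,0,.068))):
    for n in f:
        u,v=proj(n+'11',W(c,l)).round().astype(int); print(nm,n,u,v,f[n][v-2:v+3:2,u-4:u+5:4].tolist())
F=[]
for i in range(6): optics.grab_frame('top');F.append(status.get_state()['force'])
print(np.mean(F,0),status.get_state()['t'])
E
```

```text
t: 30.35
eef_pos: [0.5945, 0.1687, 0.0385]
ee_rot: [-3.14, -0.01, -3.003]
force: [-16.3, -2.3, 7.2]
corner [0.6812 0.291  0.    ]
black top scene 253 150 [[[88, 72, 39], [9, 9, 24], [23, 22, 27]], [[53, 50, 46], [69, 59, 35], [109, 88, 36]], [[34, 29, 31], [2, 1, 8], [84, 85, 80]]]
black top top 216 172 [[[78, 79, 80], [77, 70, 64], [73, 65, 59]], [[78, 71, 67], [114, 102, 90], [49, 46, 43]], [[102, 90, 79], [49, 43, 41], [52, 47, 45]]]
black body scene 254 160 [[[97, 94, 87], [108, 106, 100], [25, 29, 31]], [[37, 32, 37], [106, 107, 98], [30, 26, 33]], [[48, 42, 51], [109, 108, 98], [39, 39, 38]]]
black body top 219 174 [[[121, 106, 96], [55, 48, 45], [52, 48, 46]], [[55, 49, 46], [52, 48, 44], [53, 49, 47]], [[52, 48, 46], [53, 47, 45], [52, 48, 46]]]
white top scene 285 155 [[[98, 98, 88], [92, 86, 78], [84, 80, 78]], [[94, 94, 85], [189, 187, 178], [200, 199, 193]], [[96, 94, 85], [165, 165, 156], [111, 110, 102]]]
white top top 257 165 [[[115, 114, 116], [207, 205, 193], [152, 147, 137]], [[134, 132, 131], [206, 210, 198], [186, 190, 183]], [[88, 71, 69], [210, 215, 208], [93, 9
[... 342 characters left out ...]
208], [93, 93, 90]]]
white body scene 286 163 [[[99, 81, 74], [57, 39, 28], [80, 28, 0]], [[76, 29, 0], [65, 32, 15], [80, 36, 6]], [[61, 37, 14], [58, 33, 18], [62, 33, 15]]]
white body top 258 167 [[[213, 212, 197], [206, 211, 199], [81, 72, 66]], [[152, 143, 128], [210, 214, 210], [65, 51, 45]], [[72, 47, 39], [64, 66, 69], [62, 64, 65]]]
red scene 269 158 [[[151, 131, 91], [62, 67, 65], [146, 142, 132]], [[55, 45, 17], [55, 56, 55], [114, 113, 107]], [[115, 115, 106], [95, 54, 51], [128, 127, 117]]]
red top 238 170 [[[59, 54, 50], [37, 37, 38], [212, 213, 196]], [[73, 70, 64], [42, 42, 43], [132, 132, 123]], [[107, 102, 91], [43, 43, 43], [57, 57, 54]]]
[-16.4378  -2.2287   8.5358] 30.75
```

```bash
python3 -m jog '[[-1,[-0.3,0.1,-0.1],0],[-1,[-0.6,0.2,-0.2],0],[-1,[-0.6,0.2,-0.2],0],[-1,[-0.6,0.2,-0.2],0],[-1,[-0.6,0.2,-0.2],0]]' | egrep 't:|pos|^force:|rot'; python3 - <<'E'
from h import *
F=[]
for i in range(10): optics.grab_frame('top');F.append(status.get_state()['force'])
print(np.mean(F,0),np.std(F,0),F[0],F[-1],status.get_state()['moment'])
E
```

```text
t: 31.38
eef_pos: [0.5945, 0.1687, 0.0385]
ee_rot: [-3.14, -0.011, -3.004]
force: [-18.6, -3.3, 9.1]
[-18.06659914  -2.70133635   9.17899237] [0.45332813 0.37262716 0.54220497] [-18.03634745  -2.63607218   8.3922201 ] [-18.03394712  -2.86117798   9.25566117] [-0.71798654  6.24868426 -0.22753834]
```

Steady at about 18 N back and 9 N down, with light contact on the stop. Handing in.

```bash
python3 -c "
from station import order
print(order.job_done())"
```

```text
the job is handed in; nothing more can be done
None
```

Job handed in at about 32 s: the black-capped bottle is in the left cell and the white-capped one in the right. By position and contact forces the carrier is against fence and stop, still gripped and pressed about 18 N back and 9 N down. The arm hid the black- and red-capped bottles in the last pictures, so I could not check them once the carrier was home.

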